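# Screw home a bearing retaining ring with a two-pin spanner

## Task

Take the two-pin spanner from its wooden rest block, engage its pins in the two holes of the ring recessed in the bearing housing, and turn the ring clockwise until it is fully home against its stop. Work gently: never force the spanner down on the ring or wrench it against the stop, and turn the ring only with the spanner. Then draw the spanner out and put it back in the rest block as it stood, leaving the other things where they are.

Things in the scene. Friction and masses are not known exactly. Their poses are not given: they have to be found in the camera images.
- pin_spanner: Dark steel T-shaped two-pin spanner, 0.22 kg. Origin: centre of its crossbar's underside; z up, x along the crossbar. Crossbar 62 (x) x 20 (y) x 12 (z) mm. Two round pins, 7 mm diameter, 8 mm long, the last 1.8 mm tapering to 4 mm, point down at x = -24 and +24 mm. Same when turned half round. At first it stands in the rest block, crossbar flat on its top.
- spanner_grip (a point): Centre of the spanner's grip block, 52 mm above the spanner's origin. The block measures 50 (x) x 16 (y) x 36 (z) mm and sits on a 14 mm round stem above the crossbar: pinch it from above across its 16 mm.
- rest_block: Fixed wooden block 100 (x) x 50 (y) x 26 (z) mm; origin: centre of its underside, z up. In its top are two blind holes of 13 mm diameter, 16 mm deep, at x = -24 and +24 mm. The spanner belongs there with its crossbar on the top: its origin 26 mm above this one, its x along this x (either way round).
- housing: Fixed grey bearing housing: square flange 130 x 130 x 12 mm with bolts (heads up to z = 20 mm), round collar of 96 mm outer and 72 mm inner diameter, its top at z = 60 mm, open above. Origin: centre of the flange's underside on the table, z up, x and y along the flange's sides.
- ring: Flat steel ring in the collar: outer diameter 69, inner 30, 9 mm thick. Origin: centre of its upper face. THIS POSE SINKS WITH THE RING BUT DOES NOT TURN WITH IT: its axes stay along the housing's. Two through holes, 9.5 mm diameter, 24 mm either side of the centre; at the start their line lies at an unmeasured angle within 0.45 rad of the housing's x axis. The shaft inside it stays below it.
- ring_home (a point): Where the ring's upper face centre lies when home: 54.9 mm above the housing's origin (55.8 to 58.5 mm at the start). The ring turns clockwise seen from above, sinking 3 mm per rad, against a steady friction of 0.2 N m (8 N on the pins in all), to a hard stop 0.3 to 1.2 rad from its start. Pressing and both pins' forces together must stay under 40 N; 0.5 N m makes about 21 N.
- open_spanner: Ordinary flat open-end spanner lying on the table, 198 x 32 x 6 mm, not needed, leave in place. Origin: centre of its underside.
- screw_box: Carton of screws, 52 x 82 x 40 mm, not needed, leave in place. Origin: centre of its underside.
- screwdriver: Screwdriver lying on the table, 212 x 26 x 26 mm, not needed, leave in place. Origin: centre of its underside.
Mind the look-alikes: they are no part of the job. Of the things that look like the pin_spanner, the larger one is meant.

How it is judged:
On the way, in this order (a step that is already met when the one before it is completed fails the run):
1. both pins of the spanner are in the ring's holes, at least 4.5 mm deep, the spanner upright and centred on the ring (z of pin_spanner in the frame of ring below 0.0035 m and horizontal distance between pin_spanner and ring below 0.0035 m and angle between pin_spanner's own z axis and vertical below 0.12 rad), for 0.2 s.
2. the ring is turned home with the spanner's pins still in its holes (z of ring in the frame of housing below 0.05525 m and horizontal distance between pin_spanner and ring below 0.0035 m and angle between pin_spanner's own z axis and vertical below 0.12 rad and z of pin_spanner in the frame of ring below 0.007 m), for 0.1 s.
At the end, for the whole second after the job is handed in: The ring has its upper face less than 55.25 mm above the housing's origin (within 0.35 mm of home, about 0.1 rad); the spanner stands at rest in the rest block, crossbar on its top, pins in its holes (within 6 mm sideways, 3 mm in height), upright within 0.08 rad (z of ring in the frame of housing below 0.05525 m and horizontal distance between pin_spanner and rest_block below 0.006 m and z of pin_spanner in the frame of rest_block between 0.023 and 0.029 m and angle between pin_spanner's own z axis and vertical below 0.08 rad and linear speed of pin_spanner below 0.02 m/s); the robot touches nothing.
It fails at once if spanner and ring pressed or wrenched together with more than 40 N (all contacts added up) (contact force between pin_spanner and ring above 40 N).
It fails at once if the ring touched with the gripper (contact force between any of the fingers, the arm and ring above 1 N).
It fails at once if a thing that is not needed moved by more than 30 mm (distance of any of open_spanner, screw_box, screwdriver from where it was at the start of the episode above 0.03 m).
It also fails if it takes over 72 s, if anything falls off the work surface, if the arm or the gripper's body presses on something with over 40 N, if the wrist force passes 120 N, or if a joint passes its speed limit or range.

## Robot

A 7-joint arm with a two-finger parallel gripper is mounted at the origin on the work surface; the furniture and walls round the work are solid. World frame = base frame: x ahead of the robot, y to its left, z up, the work surface at z = 0. Lengths are in m, angles in rad, forces in N, time in s.
With the tool pointing down it reaches from about 0.425 to 0.925 m from the base axis. Payload 6.8 kg.
Tool frame: the origin (TCP) lies at the very end of the fingers, on their centre line; the grasp point (between the pads) lies 19 mm behind it; z points along the fingers, y is the line along which they close (so a half turn about z gives the same grasp; the last joint's range is limited). The gripper opens to 85 mm and grips with 20 to 120 N. Pads are 22 mm wide; open, the fingers measure 114 mm over their backs; the gripper's body (76 mm by 85 mm) begins 54 mm behind the grasp point. The pads swing forward as they close: fully open they stand 13 mm farther back than shut.
Start: joints at [-1.421, 0.477, 0.022, 1.555, -0.011, 1.109, -0.083], TCP at [0.172, 0.653, 0.211] pointing down, gripper open.
Joint ranges: [-2.96, 2.96], [-0.34, 2.1], [-1.41, 1.46], [0.24, 2.44], [-1.37, 4.51], [0.17, 1.92], [-2.96, 2.96]. Speed limits (rad/s): [2.39, 2.39, 3.14, 3.14, 3.14, 3.14, 3.14].

## Interface

Orientations are given as a unit quaternion [w, x, y, z].
In Python, from station import bot gives the robot as it stands.
- The arm moves only by the tool apply_moves, never from a script. Its argument "deltas" is a list of rows, each a list of 3 entries, a list of its own where there are three numbers: the closure, from 0 (fully open) to 1 (shut), then the shift along the tool's x, y, z in units of 0.2 m (1.0 is 0.2 m), then the turn about the tool's z in units of 2 pi rad (1.0 is 2 pi rad). A call has 1 to 12 rows; each row is the pose to reach, as a shift and turn from the pose commanded when the call began, along the tool's axes at that moment, turning the shorter way round; what a row does not reach only later rows make up. A row lasts 1/10 s, in which the tool goes at most 50 mm and 8.59 degrees, less where a joint would pass 70% of its speed; a pose out of reach is approached as far as the arm can. A call with a number of a shift or a turn outside -1 to 1 is refused whole. A call with a gripper value outside its range is refused whole. The fingers move at their own pace and stop on an object; "squeeze" is the grip in N (left out, the last holds). Time passes only in rows, so rows that repeat a pose let the fingers close. It gives the time, the measured TCP pose, the force, the opening and the grip force at its end, in the units of the state.
- bot.get_obs(): the state, without advancing time (a new reading comes with each control period).
- bot.read_camera(name): name is "side" or "top"; returns a dict with "color" (400x640x3 uint8, red, green, blue), "intrinsics" (3x3 intrinsics, pixels), "k1" (the pictures are not rectified: a ray, as slopes to the right and down, at radius r is drawn at 1 + k1 r^2 times it, then the intrinsics apply), "pose" (4x4, takes a point from camera to world coordinates). Camera axes: x right, y down, z forward; pixel columns grow to the right and rows downward; lengths in m; the calibration is good to about 2 mm. A picture is of the moment at which its call begins. There is no depth.
- bot.hand_in(): hands the job in; it is judged then, once.
Trained networks look in a picture, given as the dict that the camera call returned (one of the last four; its "shot" number tells which), for a name from the list of things; names that differ only in an ending like _2 or _b are one class to them, and where a whole thing is asked for, a point or a joint stands for the part that bears it (a point fixed in the world has none). Each returns a list of dicts, best first, with "confidence" (0 to 1); they miss things now and then, are a little off and sometimes report something else, mostly with a low value. They report only what shows in the picture. A call takes as long as a camera call. They do not tell look-alikes from the thing itself.
- bot.look_for(picture, target): "point" ([x, y, z] in m, in world coordinates, good to about 4 mm: the middle of the surface that is visible of it).
The state is a dict: "t": time; "q": joint angles; "joint_vel": joint speeds; "joint_torque": joint torques, N m; "eef_pos": TCP position; "tool_rot": TCP orientation; "contact_force": force on the tool from outside, world axes, zero at the start; "torque": the same for the moment, N m; "gripper_width": opening from 0.0 (shut) to 1.0 (fully open); "grasp_force": force on a finger pad.
Only numpy, scipy, OpenCV 4.12 (cv2) and the standard library are available. Lean on these libraries where they do the work, as an engineer would, in place of code of your own. Each camera call takes 0.05 s, during which the arm holds its last target. There are 200 camera calls.

## Working session

There is one attempt and no reset: what is moved stays moved. The work goes in short steps, Python scripts to look and compute and a tool call to move; the robot and the scene stay as the last step left them, time stands still between calls to the robot, and variables do not carry over. Pictures are saved under pics/ and viewed, at most 10 in all, crops included, and the job is handed in when it is done.

Besides the shell and the picture viewer there is one more tool, called after "Emit:" as name([rows], argument=value, ...), one row to a line, values as JSON. apply_moves: Moves the arm, as the interface text tells. Its arguments: {"type":"object","properties":{"deltas":{"type":"array","items":{"type":"array"}},"squeeze":{"type":"number"}},"required":["deltas"]}

```bash
mkdir -p pics
cat > h.py <<'E'
import numpy as np,cv2
from station import bot
def shoot(n,name=None):
    p=bot.read_camera(n)
    if name: cv2.imwrite('pics/'+name+'.png',p['color'][:,:,::-1])
    return p
def proj(p,P):
    T=np.linalg.inv(np.array(p['pose']));c=T[:3,:3]@np.array(P,float)+T[:3,3];s=c[:2]/c[2]
    s=s*(1+p['k1']*(s@s));K=np.array(p['intrinsics']);return (K@[s[0],s[1],1])[:2]
def unproj(p,uv,z):
    K=np.array(p['intrinsics']);d=np.array([(uv[0]-K[0,2])/K[0,0],(uv[1]-K[1,2])/K[1,1]]);s=d.copy()
    for _ in range(20): s=d/(1+p['k1']*(s@s))
    T=np.array(p['pose']);r=T[:3,:3]@[s[0],s[1],1];o=T[:3,3];return o+r*(z-o[2])/r[2]
E
python3 - <<'E'
from h import *
for n in('top','side'):
    p=shoot(n,n+'0')
    print(n,np.round(p['pose'],3).tolist(),np.round(p['intrinsics'],1).tolist(),p['k1'])
    for t in('pin_spanner','spanner_grip','rest_block','housing','ring','open_spanner','screw_box','screwdriver'):
        print(t,[(np.round(d['point'],3).tolist(),round(d['confidence'],2),proj(p,d['point']).round().tolist()) for d in bot.look_for(p,t)][:4])
o=bot.get_obs();print(o['eef_pos'],o['tool_rot'],o['contact_force'],o['t'])
E
```

```text
top [[-0.004, -0.993, 0.117, 0.378], [-1.0, 0.006, 0.021, -0.037], [-0.021, -0.117, -0.993, 0.941], [0.0, 0.0, 0.0, 1.0]] [[484.5, 0.0, 313.7], [0.0, 484.5, 211.7], [0.0, 0.0, 1.0]] -0.07044271476744111
pin_spanner [([0.512, -0.136, 0.091], 0.72, [380.0, 193.0]), ([0.489, -0.03, 0.011], 0.68, [320.0, 211.0])]
spanner_grip [([0.518, -0.138, 0.095], 0.76, [381.0, 188.0]), ([0.483, -0.027, 0.012], 0.67, [319.0, 214.0])]
rest_block [([0.514, -0.129, 0.025], 0.7, [372.0, 197.0])]
housing [([0.521, 0.142, 0.037], 0.71, [229.0, 193.0])]
ring [([0.529, 0.144, 0.06], 0.98, [226.0, 187.0])]
open_spanner [([0.603, -0.12, 0.008], 0.88, [366.0, 153.0])]
screw_box [([0.401, -0.221, 0.041], 0.74, [424.0, 256.0]), ([0.513, -0.127, 0.026], 0.19, [371.0, 197.0])]
screwdriver [([0.335, 0.199, 0.015], 0.73, [200.0, 292.0])]
side [[-0.971, -0.09, 0.221, 0.295], [-0.238, 0.356, -0.903, 0.844], [0.002, -0.93, -0.368, 0.423], [0.0, 0.0, 0.0, 1.0]] [[449.1, 0.0, 319.2], [0.0, 449.1, 196.2], [0.0, 0.0, 1.0]] -0.04943191566899781
pin_spanner [([0.489, -0.016, 0.013], 0.65, [326.0, 223.0])]
spanner_grip [([0.519, -0.127, 0.07], 0.55, [324.0, 180.0]), ([0.484, -0.018, 0.008], 0.54, [329.0, 225.0]), ([0.514, 0.184, 0.029], 0.16, [287.0, 260.0])]
rest_block [([0.512, -0.114, 0.022], 0.81, [326.0, 201.0])]
housing [([0.514, 0.176, 0.028], 0.92, [289.0, 258.0])]
ring [([0.521, 0.14, 0.056], 0.85, [290.0, 235.0])]
open_spanner [([0.61, -0.096, 0.013], 0.69, [284.0, 204.0])]
screw_box [([0.396, -0.192, 0.03], 0.65, [379.0, 191.0])]
screwdriver [([0.33, 0.229, 0.023], 0.59, [389.0, 291.0]), ([0.517, -0.132, 0.065], 0.49, [326.0, 182.0])]
[0.17210846 0.65270269 0.21091601] [8.71106992e-06 1.28559144e-01 9.91701843e-01 1.78409247e-05] [ 0.86014281  0.3374682  -0.16352705] 0.9
```

View pics/top0.png

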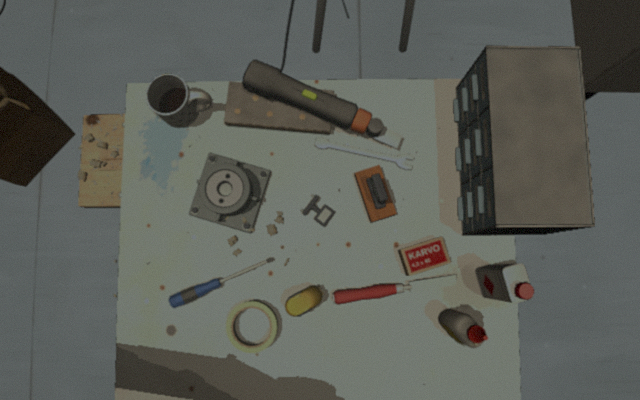

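View pics/side0.png

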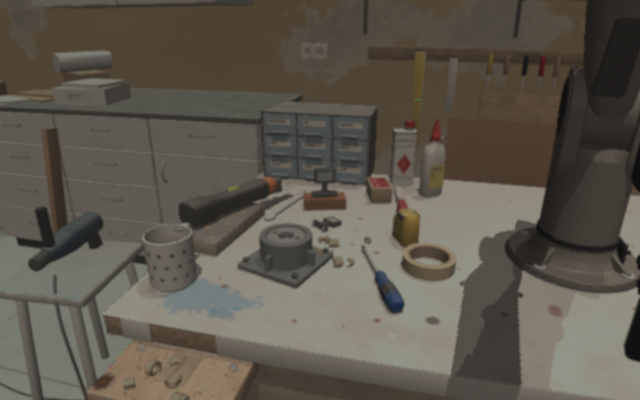

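The top view shows the spanner standing in the rest block at about (378,190), the small look-alike lying at (320,210), and the housing with its ring at (226,188). The side view confirms that the standing one is the right one. I'll zoom in next.

Run:
```python
from h import *
im=cv2.imread('pics/top0.png')
a=im[140:240,180:280];b=im[145:245,330:430]
c=np.hstack([cv2.resize(np.clip(x.astype(float)*2.2,0,255).astype(np.uint8),(400,400),interpolation=cv2.INTER_CUBIC) for x in(a,b)])
cv2.imwrite('pics/z1.png',c)
```

```text
(no output)
```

View pics/z1.png

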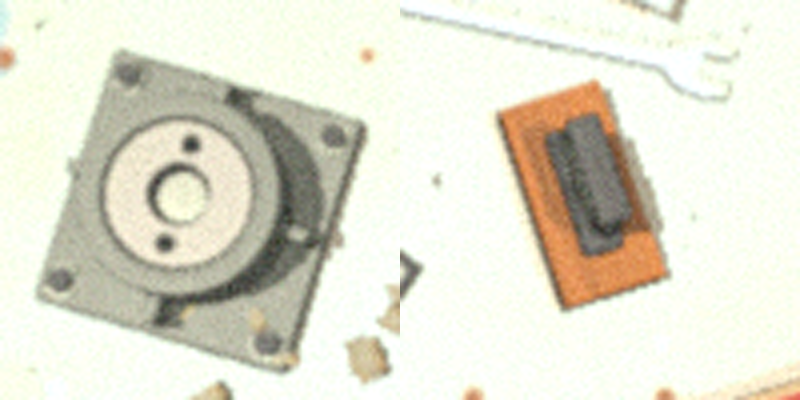

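The left crop shows ring holes at about (227.6,176) and (221.1,200.6). The right crop shows the block with its top corners at about (354.5,173), (380,165.5), (397,213.5) and (371.5,222), and the grip leaning outward by perspective. I'll compute positions from these.

```bash
cat > m.py <<'E'
from h import *
def dark(im,uv,r=6):
    g=im.astype(float).mean(2);u,v=int(round(uv[0])),int(round(uv[1]))
    w=g[v-r:v+r+1,u-r:u+r+1];t=np.median(w);yy,xx=np.mgrid[v-r:v+r+1,u-r:u+r+1]
    m=np.clip(t*0.85-w,0,None)*(np.hypot(xx-uv[0],yy-uv[1])<3.6);return np.array([(xx*m).sum(),(yy*m).sum()])/m.sum()
def ringfit(im,seed=(224,188)):
    g=cv2.resize(im.astype(float).mean(2),None,fx=4,fy=4,interpolation=cv2.INTER_CUBIC)
    s=(int(seed[0]*4),int(seed[1]*4));R=g[s[1]-200:s[1]+200,s[0]-200:s[0]+200]
    return R
E
python3 - <<'E'
from m import *
acc=[]
ims=[shoot('top') for _ in range(6)];p=ims[0];im=np.mean([q['color'] for q in ims],0)
np.save('top0.npy',im)
h1=dark(im,(227.4,175.7));h2=dark(im,(221,200.4));print('holes px',h1,h2)
for z in(.0572,):
    a,b=unproj(p,h1,z),unproj(p,h2,z);print(a,b,(a+b)/2,np.linalg.norm(a-b),np.degrees(np.arctan2(*(a-b)[1::-1])))
# housing flange side, corners
F=np.array([[122,52],[365,122],[287,370],[38,297]])/4-.375+[180,140]
C=np.array([unproj(p,q,.012) for q in F]);print('flange',C.mean(0),[np.linalg.norm(C[i]-C[i-1]) for i in range(4)],[np.degrees(np.arctan2(*(C[i]-C[i-1])[1::-1])) for i in range(4)])
hsv=cv2.cvtColor(np.clip(im*2,0,255).astype(np.uint8),cv2.COLOR_RGB2HSV)
B=np.array([[98,112],[200,82],[268,275],[166,308]])/4-.375+[330,145]
C=np.array([unproj(p,q,.026) for q in B]);print('block',C.mean(0),[np.linalg.norm(C[i]-C[i-1]) for i in range(4)],[np.degrees(np.arctan2(*(C[i]-C[i-1])[1::-1])) for i in range(4)])
G=np.array([[168,122],[198,113],[231,214],[203,227]])/4-.375+[330,145]
C=np.array([unproj(p,q,.096) for q in G]);print('grip',C.mean(0),[np.linalg.norm(C[i]-C[i-1]) for i in range(4)],[np.degrees(np.arctan2(*(C[i]-C[i-1])[1::-1])) for i in range(4)])
o=bot.get_obs();print(o['t'],o['eef_pos'])
E
```

```text
holes px [227.33168817 175.61796995] [220.8201876  200.36434796]
[0.55095443 0.14239976 0.0572    ] [0.5044446  0.15371863 0.0572    ] [0.52769952 0.1480592  0.0572    ] 0.04786732609371573 -13.677896868709125
flange [0.52742242 0.1452535  0.012     ] [np.float64(0.12754128863585698), np.float64(0.12616966021783796), np.float64(0.12678155050184034), np.float64(0.12771718055095685)] [np.float64(-17.61512436803104), np.float64(-106.78157913638935), np.float64(163.07828725410263), np.float64(73.55336763415984)]
block [ 0.52099382 -0.13547647  0.026     ] [np.float64(0.09947556366724597), np.float64(0.05122732012865324), np.float64(0.0982767536195412), np.float64(0.05104282114217646)] [np.float64(18.076961961185795), np.float64(-73.75801948033171), np.float64(-162.01639928919022), np.float64(107.5814721685903)]
grip [ 0.52106662 -0.13564891  0.096     ] [np.float64(0.04916570189991273), np.float64(0.013926363712677678), np.float64(0.04724308937091306), np.float64(0.013669451372865378)] [np.float64(17.15483734051961), np.float64(-73.4692657965653), np.float64(-163.2956891579912), np.float64(114.60478235587793)]
1.2 [0.1720721  0.65270827 0.21088458]
```

Emit:
apply_moves([
  [0,[-0.67,-0.84,0],0],
  [0,[-0.67,-0.84,0],0],
  [0,[-0.67,-0.84,0],0],
  [0,[-0.67,-0.84,0],0],
  [0,[-0.67,-0.84,0],0],
], squeeze=80)

```text
t: 1.7
eef_pos: [0.2619, 0.4508, 0.211]
tool_rot: [0.001, 0.132, 0.991, -0.001]
contact_force: [-0.0, 0.1, 0.6]
gripper_width: 1.0
grasp_force: 0.0
```

Emit:
apply_moves([
  [0,[-0.67,-0.84,0],0],
  [0,[-0.67,-0.84,0],0],
  [0,[-0.67,-0.84,0],0],
  [0,[-0.67,-0.84,0],0],
  [0,[-0.67,-0.84,0],0],
])

```text
t: 2.2
eef_pos: [0.3473, 0.2551, 0.2111]
tool_rot: [0.0, 0.132, 0.991, -0.0]
contact_force: [-0.3, 1.0, 0.2]
gripper_width: 1.001
grasp_force: 0.0
```

Emit:
apply_moves([
  [0,[-0.67,-0.84,0],0],
  [0,[-0.67,-0.84,0],0],
  [0,[-0.67,-0.84,0],0],
  [0,[-0.67,-0.84,0],0],
  [0,[-0.67,-0.84,0],0],
])

```text
t: 2.7
eef_pos: [0.4341, 0.0584, 0.2116]
tool_rot: [0.001, 0.132, 0.991, -0.0]
contact_force: [0.6, 0.9, 0.1]
gripper_width: 1.0
grasp_force: 0.0
```

Emit:
apply_moves([
  [0,[-0.67,-0.84,0.1],-0.02],
  [0,[-0.67,-0.84,0.2],-0.04],
  [0,[-0.67,-0.84,0.25],-0.06],
  [0,[-0.67,-0.84,0.25],-0.09],
  [0,[-0.67,-0.84,0.25],-0.09],
  [0,[-0.67,-0.84,0.25],-0.09],
  [0,[-0.67,-0.84,0.25],-0.09],
])

```text
t: 3.4
eef_pos: [0.5195, -0.1364, 0.1603]
tool_rot: [-0.0, -0.151, 0.988, -0.001]
contact_force: [0.2, 0.9, 0.3]
gripper_width: 0.999
grasp_force: 0.0
```

```bash
cat >> h.py <<'E'
from scipy.spatial.transform import Rotation as Ro
def pose():
    o=bot.get_obs();w,x,y,z=o['tool_rot'];R=Ro.from_quat([x,y,z,w]).as_matrix();return o,np.array(o['eef_pos']),R
def to(P,yaw=None):
    o,e,R=pose();d=R.T@(np.array(P)-e)/.2;a=np.degrees(np.arctan2(R[1,1],R[0,1]))
    print('t',round(o['t'],2),'tcp',e.round(4),'yaw',round(a,2),'tilt',np.degrees(np.arccos(-R[2,2])).round(2),'F',np.round(o['contact_force'],2),'M',np.round(o['torque'],3),'w',o['gripper_width'],'g',o['grasp_force'],'q7',np.round(o['q'][6],2))
    print('shift',d.round(4),'turn',None if yaw is None else round(((a-yaw+180)%360-180)/360,4))
E
python3 - <<'E'
from h import *
to([.521,-.1355,.059],107.3)
E
```

```text
t 3.4 tcp [ 0.5195 -0.1364  0.1603] yaw 107.4 tilt 0.1 F [0.17 0.88 0.29] M [ 0.051 -0.036  0.015] w 0.9992392905124251 g 0.0 q7 2.21
shift [-0.0092  0.0028  0.5065] turn 0.0003
```

Emit:
apply_moves([
  [0,[-0.009,0.003,0.2],0],
  [0,[-0.009,0.003,0.35],0],
  [0,[-0.009,0.003,0.45],0],
  [0,[-0.009,0.003,0.5],0],
  [0,[-0.009,0.003,0.505],0],
  [0,[-0.009,0.003,0.505],0],
])

```text
t: 4.0
eef_pos: [0.5213, -0.1321, 0.0607]
tool_rot: [0.001, -0.154, 0.988, -0.0]
contact_force: [1.2, 1.0, -0.1]
gripper_width: 0.999
grasp_force: 0.0
```

Run:
```python
from h import *
to([.521,-.1355,.059],107.3)
shoot('side','side1')
p=cv2.imread('pics/side1.png')[130:230,270:390];cv2.imwrite('pics/z2.png',cv2.resize(np.clip(p*2.0,0,255).astype(np.uint8),None,fx=5,fy=5,interpolation=cv2.INTER_CUBIC))
```

```text
t 4.0 tcp [ 0.5213 -0.1321  0.0607] yaw 107.66 tilt 0.07 F [ 1.15  0.97 -0.13] M [-0.026 -0.05  -0.062] w 0.999011453410812 g 0.0 q7 2.3
shift [ 0.0064 -0.0158  0.0083] turn 0.001
```

View pics/z2.png

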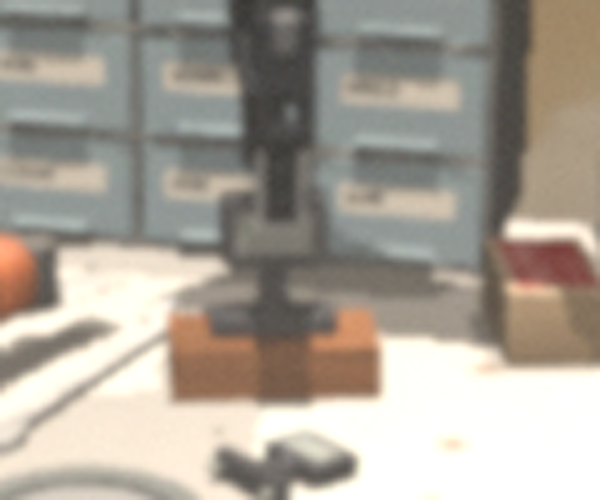

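The crop shows the open fingers straddling the grip block, with the fingertip at about (280,220) and the grip at (275,225), laterally centred. Now I'll close.

Emit:
apply_moves([
  [0,[0,-0.008,0.008],0],
  [0.4,[0,-0.008,0.008],0],
  [0.6,[0,-0.008,0.008],0],
  [1,[0,-0.008,0.008],0],
  [1,[0,-0.008,0.008],0],
  [1,[0,-0.008,0.008],0],
  [1,[0,-0.008,0.008],0],
  [1,[0,-0.008,0.008],0],
  [1,[0,-0.008,0.008],0],
], squeeze=80)

```text
t: 4.95
eef_pos: [0.5213, -0.1345, 0.0586]
tool_rot: [0.0, -0.153, 0.988, -0.0]
contact_force: [-0.2, -1.6, 3.7]
gripper_width: 0.167
grasp_force: 79.0
```

Run:
```python
from h import *
for i in range(3):
    to([.521,-.1355,.15],107.3);bot.read_camera('top')
```

```text
t 4.95 tcp [ 0.5213 -0.1345  0.0586] yaw 107.61 tilt 0.04 F [-0.18 -1.63  3.65] M [-0.304  0.075  0.047] w 0.16701434994301573 g 79.03858780860901 q7 2.3
shift [ 0.0029 -0.0044 -0.4572] turn 0.0009
t 5.0 tcp [ 0.5213 -0.1345  0.0585] yaw 107.62 tilt 0.04 F [ 0.6  -1.74  4.16] M [-0.336  0.019  0.053] w 0.16287890341533376 g 79.09851551055908 q7 2.3
shift [ 0.0028 -0.0047 -0.4573] turn 0.0009
t 5.05 tcp [ 0.5213 -0.1345  0.0585] yaw 107.61 tilt 0.04 F [ 0.01 -2.71  4.78] M [-0.355  0.091  0.038] w 0.1611167394320135 g 79.15276765823364 q7 2.3
shift [ 0.0029 -0.0045 -0.4574] turn 0.0009
```

Emit:
apply_moves([
  [1,[0,0,-0.05],0],
  [1,[0,0,-0.15],0],
  [1,[0,0,-0.3],0],
  [1,[0,0,-0.45],0],
  [1,[0,0,-0.45],0],
  [1,[0,0,-0.45],0],
])

```text
t: 5.7
eef_pos: [0.5208, -0.1335, 0.1483]
tool_rot: [0.0, -0.154, 0.988, 0.0]
contact_force: [0.4, 1.2, -3.2]
gripper_width: 0.172
grasp_force: 78.4
```

Emit:
apply_moves([
  [1,[-0.05,0.16,0],0],
  [1,[-0.11,0.33,0],0],
  [1,[-0.17,0.5,0],0],
  [1,[-0.23,0.67,0],0],
  [1,[-0.23,0.67,0],0],
])

```text
t: 6.2
eef_pos: [0.5229, 0.014, 0.1463]
tool_rot: [-0.002, -0.158, 0.988, 0.001]
contact_force: [0.8, 0.7, -2.3]
gripper_width: 0.163
grasp_force: 78.6
```

Emit:
apply_moves([
  [1,[-0.05,0.16,0],0.02],
  [1,[-0.11,0.33,0],0.04],
  [1,[-0.17,0.5,0],0.06],
  [1,[-0.23,0.67,0],0.08],
  [1,[-0.23,0.67,0.1],0.087],
  [1,[-0.23,0.67,0.1],0.087],
  [1,[-0.23,0.67,0.1],0.087],
  [1,[-0.23,0.67,0.1],0.087],
])

```text
t: 7.0
eef_pos: [0.5276, 0.1476, 0.1284]
tool_rot: [-0.0, 0.12, 0.993, -0.0]
contact_force: [1.0, -0.7, -2.0]
gripper_width: 0.166
grasp_force: 78.8
```

Run:
```python
from h import *
to([.5277,.1481,.11],76.3)
t=shoot('top','top2');s=shoot('side','side2')
a=cv2.imread('pics/top2.png')[140:240,170:270];b=cv2.imread('pics/side2.png')[175:275,240:340]
cv2.imwrite('pics/z3.png',np.hstack([cv2.resize(np.clip(x*2.0,0,255).astype(np.uint8),(400,400),interpolation=cv2.INTER_CUBIC) for x in (a,b)]))
```

```text
t 7.0 tcp [0.5276 0.1476 0.1284] yaw 76.24 tilt 0.04 F [ 1.02 -0.74 -1.99] M [-0.004 -0.054  0.029] w 0.16565943392324528 g 78.79122734069824 q7 1.2
shift [0.0001 0.0028 0.0919] turn -0.0002
```

View pics/z3.png

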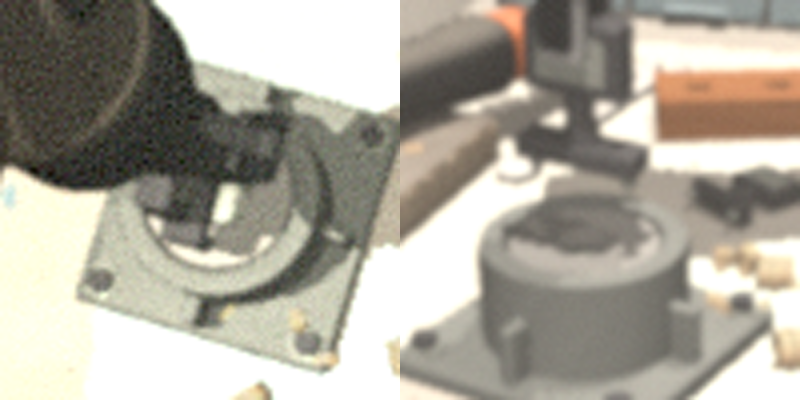

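The crop shows the spanner held upright above the collar, with the crossbar in the side view running from about (372,210) to (402,215) in the full picture. I'll overlay the model on the side views to check how they line up.

Run:
```python
from h import *
s=shoot('side');e=pose()[1]
S=5
def ov(path,x0,y0,pts,w=80,h=100):
    im=cv2.imread(path)[y0:y0+h,x0:x0+w];im=cv2.resize(np.clip(im*2.0,0,255).astype(np.uint8),None,fx=S,fy=S,interpolation=cv2.INTER_CUBIC)
    for P,c,cl in pts:
        q=np.array([(proj(s,x)-[x0,y0]+.5)*S for x in P]);cv2.polylines(im,[np.round(q).astype(int)],cl,c,1)
    return im
th=np.linspace(0,2*np.pi,60)
circ=lambda c,r,z:[[c[0]+r*np.cos(t),c[1]+r*np.sin(t),z] for t in th]
c=np.array([.5277,.1481]);a=np.radians(-13.7);u=np.array([np.cos(a),np.sin(a)]);v=np.array([-u[1],u[0]])
G=[(circ(c,.048,.06),(0,0,255),1),(circ(c,.036,.06),(0,0,255),1),(circ(c,.0345,.0572),(255,0,0),1)]+[(circ(c+k*.024*u,.00475,.0572),(0,200,0),1) for k in(-1,1)]
o=e[:2];z=e[2]-.0325
box=lambda x,y,z:[[*(o+i*x*u+j*y*v),z] for i,j in((-1,-1),(1,-1),(1,1),(-1,1))]
H=[(box(.031,.01,z),(0,0,255),1),(box(.031,.01,z+.012),(0,0,255),1)]+[(box(.025,.008,z+k),(255,0,0),1) for k in(.034,.07)]+[(circ(o+k*.024*u,.0035,z-.006),(0,200,0),1) for k in(-1,1)]
cv2.imwrite('pics/z4.png',np.hstack([ov('pics/side0.png',250,200,G),ov('pics/side2.png',250,170,H)]))
```

```text
(no output)
```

View pics/z4.png

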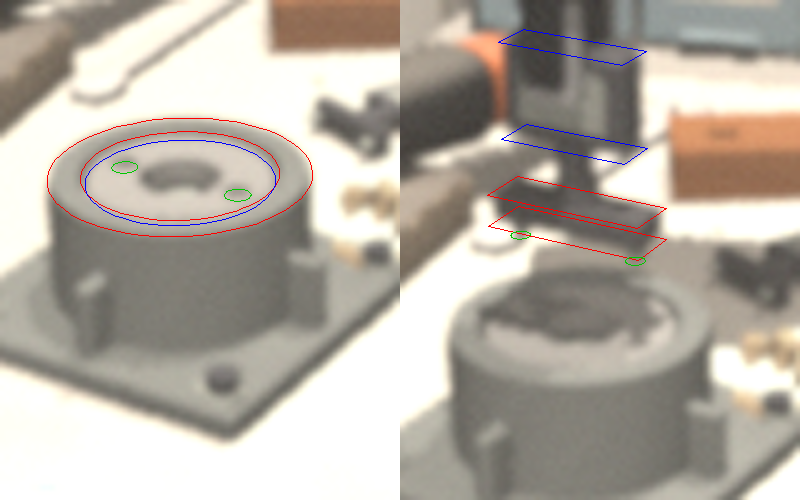

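Model and picture agree to within about 1 mm: the collar spans 47–310 in the left overlay, and the crossbar centre is near 577 in the right one. I'll descend gently.

Emit:
apply_moves([
  [1,[0,0.003,0.05],0],
  [1,[0,0.003,0.1],0],
  [1,[0,0.003,0.13],0],
  [1,[0,0.003,0.14],0],
  [1,[0,0.003,0.14],0],
  [1,[0,0.003,0.14],0],
])

```text
t: 7.75
eef_pos: [0.5279, 0.1497, 0.1004]
tool_rot: [0.0, 0.119, 0.993, 0.0]
contact_force: [0.5, 0.0, -2.5]
gripper_width: 0.166
grasp_force: 78.9
```

Emit:
apply_moves([
  [1,[0,0,0.003],0],
  [1,[0,0,0.006],0],
  [1,[0,0,0.008],0],
  [1,[0,0,0.01],0],
  [1,[0,0,0.01],0],
])

```text
t: 8.25
eef_pos: [0.5277, 0.1497, 0.0983]
tool_rot: [-0.0, 0.119, 0.993, 0.0]
contact_force: [-0.6, 0.5, -3.4]
gripper_width: 0.168
grasp_force: 78.9
```

Emit:
apply_moves([
  [1,[0,0,0.003],0],
  [1,[0,0,0.005],0],
  [1,[0,0,0.005],0],
])

```text
t: 8.55
eef_pos: [0.5277, 0.1497, 0.0972]
tool_rot: [-0.0, 0.119, 0.993, -0.0]
contact_force: [0.3, 0.1, -3.2]
gripper_width: 0.164
grasp_force: 78.9
```

Emit:
apply_moves([
  [1,[0,0,0.003],0],
  [1,[0,0,0.005],0],
  [1,[0,0,0.005],0],
])

```text
t: 8.85
eef_pos: [0.5276, 0.1497, 0.0962]
tool_rot: [-0.0, 0.119, 0.993, -0.0]
contact_force: [-0.7, -0.9, -3.0]
gripper_width: 0.165
grasp_force: 78.9
```

Emit:
apply_moves([
  [1,[0,-0.003,0],0],
  [1,[0,-0.006,0],0],
  [1,[0,-0.007,0],0],
  [1,[0,-0.007,0],0],
])

```text
t: 9.25
eef_pos: [0.5274, 0.1483, 0.0963]
tool_rot: [0.0, 0.119, 0.993, 0.0]
contact_force: [0.8, 0.3, -2.7]
gripper_width: 0.166
grasp_force: 78.9
```

Emit:
apply_moves([
  [1,[0,0,0.003],0],
  [1,[0,0,0.006],0],
  [1,[0,0,0.008],0],
  [1,[0,0,0.008],0],
])

```text
t: 9.65
eef_pos: [0.5273, 0.1483, 0.0946]
tool_rot: [-0.0, 0.119, 0.993, -0.0]
contact_force: [0.2, -0.2, -2.3]
gripper_width: 0.164
grasp_force: 78.9
```

Emit:
apply_moves([
  [1,[0,0,0.003],0],
  [1,[0,0,0.006],0],
  [1,[0,0,0.008],0],
  [1,[0,0,0.008],0],
])

```text
t: 10.05
eef_pos: [0.5274, 0.1483, 0.093]
tool_rot: [-0.0, 0.119, 0.993, -0.0]
contact_force: [-1.2, 0.3, -3.6]
gripper_width: 0.162
grasp_force: 78.9
```

Emit:
apply_moves([
  [1,[0,0,0.003],0],
  [1,[0,0,0.006],0],
  [1,[0,0,0.007],0],
  [1,[0,0,0.007],0],
])

```text
t: 10.45
eef_pos: [0.5274, 0.1483, 0.0917]
tool_rot: [-0.0, 0.119, 0.993, 0.0]
contact_force: [-0.4, 0.5, -2.9]
gripper_width: 0.161
grasp_force: 78.9
```

Emit:
apply_moves([
  [1,[0,0,0.002],0],
  [1,[0,0,0.004],0],
  [1,[0,0,0.004],0],
])

```text
t: 10.75
eef_pos: [0.5274, 0.1484, 0.0908]
tool_rot: [-0.0, 0.119, 0.993, -0.0]
contact_force: [0.3, 0.5, -2.5]
gripper_width: 0.166
grasp_force: 78.9
```

Emit:
apply_moves([
  [1,[0,0,0.002],0],
  [1,[0,0,0.004],0],
  [1,[0,0,0.004],0],
])

```text
t: 11.05
eef_pos: [0.5273, 0.1483, 0.09]
tool_rot: [-0.0, 0.119, 0.993, -0.0]
contact_force: [-0.2, -0.4, -4.2]
gripper_width: 0.163
grasp_force: 78.9
```

Emit:
apply_moves([
  [1,[0,0,0.002],0],
  [1,[0,0,0.003],0],
  [1,[0,0,0.003],0],
])

```text
t: 11.35
eef_pos: [0.5275, 0.1483, 0.0898]
tool_rot: [0.0, 0.119, 0.993, 0.0]
contact_force: [-2.6, -0.7, 1.6]
gripper_width: 0.162
grasp_force: 79.3
```

Emit:
apply_moves([
  [1,[0,0,0.002],0],
  [1,[0,0,0.003],0],
  [1,[0,0,0.003],0],
])

```text
t: 11.65
eef_pos: [0.5276, 0.1483, 0.0896]
tool_rot: [0.0, 0.119, 0.993, 0.0]
contact_force: [-3.0, -0.8, 7.1]
gripper_width: 0.17
grasp_force: 80.2
```

Run:
```python
from h import *
to([.5277,.1481,.09],76.3)
```

```text
t 11.65 tcp [0.5276 0.1483 0.0896] yaw 76.29 tilt 0.03 F [-2.96 -0.77  7.12] M [-0.205  0.703  0.023] w 0.1696141464846675 g 80.21373152732849 q7 1.23
shift [-0.0007 -0.001  -0.002 ] turn -0.0
```

Emit:
apply_moves([
  [1,[0,0,-0.003],0],
  [1,[0,0,-0.006],0],
  [1,[0,0,-0.006],0],
  [1,[0,0,-0.006],0],
  [1,[0,0,-0.006],0],
  [1,[0,0,-0.006],0],
], squeeze=45)

```text
t: 12.25
eef_pos: [0.5273, 0.1483, 0.0899]
tool_rot: [-0.0, 0.119, 0.993, -0.0]
contact_force: [0.6, -1.0, -2.4]
gripper_width: 0.166
grasp_force: 79.0
```

Emit:
apply_moves([
  [1,[0,0,0],0.003],
  [1,[0,0,0],0.006],
  [1,[0,0,0],0.009],
  [1,[0,0,0.001],0.012],
  [1,[0,0,0.001],0.015],
  [1,[0,0,0.001],0.015],
])

```text
t: 12.85
eef_pos: [0.5274, 0.1484, 0.0899]
tool_rot: [0.0, 0.166, 0.986, -0.0]
contact_force: [-0.6, 0.0, -1.3]
gripper_width: 0.166
grasp_force: 79.0
```

Run:
```python
from h import *
to([.5277,.1481,.09],76.3)
```

```text
t 12.85 tcp [0.5274 0.1484 0.0899] yaw 70.88 tilt 0.01 F [-0.58  0.02 -1.34] M [-0.07   0.054  0.117] w 0.16612954162188961 g 79.00762438774109 q7 1.15
shift [-0.0018 -0.0009 -0.0004] turn -0.0151
```

Emit:
apply_moves([
  [1,[0,0,-0.002],0.003],
  [1,[0,0,-0.002],0.006],
  [1,[0,0,-0.002],0.009],
  [1,[0,0,-0.001],0.012],
  [1,[0,0,-0.001],0.015],
  [1,[0,0,-0.001],0.015],
])

```text
t: 13.45
eef_pos: [0.5274, 0.1483, 0.0901]
tool_rot: [0.0, 0.213, 0.977, -0.0]
contact_force: [0.4, 0.7, -4.6]
gripper_width: 0.165
grasp_force: 78.6
```

Run:
```python
from h import *
to([.5277,.1481,.09],76.3)
```

```text
t 13.45 tcp [0.5274 0.1483 0.0901] yaw 65.46 tilt 0.01 F [ 0.4   0.73 -4.56] M [-0.021 -0.257  0.163] w 0.16540639818465694 g 78.61279606819153 q7 1.08
shift [-0.0018 -0.0004  0.0005] turn -0.0301
```

Emit:
apply_moves([
  [1,[0,0,0],0.004],
  [1,[0,0,0],0.008],
  [1,[0,0,0.001],0.012],
  [1,[0,0,0.001],0.016],
  [1,[0,0,0.002],0.02],
  [1,[0,0,0.002],0.02],
])

```text
t: 14.05
eef_pos: [0.5276, 0.1483, 0.0898]
tool_rot: [0.0, 0.274, 0.962, 0.0]
contact_force: [1.2, -0.3, -3.3]
gripper_width: 0.162
grasp_force: 78.8
```

Emit:
apply_moves([
  [1,[0,0,0],0.004],
  [1,[0,0,0],0.008],
  [1,[0,0,0.001],0.012],
  [1,[0,0,0.001],0.016],
  [1,[0,0,0.002],0.02],
  [1,[0,0,0.002],0.02],
])

```text
t: 14.65
eef_pos: [0.5276, 0.1483, 0.0894]
tool_rot: [0.0, 0.334, 0.943, 0.0]
contact_force: [0.2, -0.8, -3.1]
gripper_width: 0.168
grasp_force: 78.9
```

Run:
```python
from h import *
to([.5277,.1481,.09],76.3)
```

```text
t 14.65 tcp [0.5276 0.1483 0.0894] yaw 51.03 tilt 0.02 F [ 0.19 -0.78 -3.08] M [-0.283 -0.246  0.161] w 0.16796167433802744 g 78.92779469490051 q7 0.87
shift [-0.001  -0.0003 -0.0029] turn -0.0702
```

Emit:
apply_moves([
  [1,[0,0,0],0.003],
  [1,[0,0,0],0.006],
  [1,[0,0,0.001],0.009],
  [1,[0,0,0.001],0.012],
  [1,[0,0,0.001],0.015],
  [1,[0,0,0.001],0.015],
])

```text
t: 15.25
eef_pos: [0.5275, 0.1483, 0.0891]
tool_rot: [0.0, 0.377, 0.926, -0.0]
contact_force: [1.9, -1.4, -2.0]
gripper_width: 0.166
grasp_force: 78.9
```

Run:
```python
from h import *
to([.5277,.1481,.09],76.3)
```

```text
t 15.25 tcp [0.5275 0.1483 0.0891] yaw 45.65 tilt 0.02 F [ 1.92 -1.42 -2.01] M [-0.378 -0.483  0.15 ] w 0.16568155982320082 g 78.9242148399353 q7 0.79
shift [-0.0013 -0.     -0.0045] turn -0.0851
```

Emit:
apply_moves([
  [1,[0,0,0],0.002],
  [1,[0,0,0],0.004],
  [1,[0,0,0.001],0.006],
  [1,[0,0,0.001],0.008],
  [1,[0,0,0.001],0.01],
  [1,[0,0,0.001],0.01],
])

```text
t: 15.85
eef_pos: [0.5275, 0.1483, 0.0889]
tool_rot: [0.0, 0.406, 0.914, 0.0]
contact_force: [1.7, -1.8, -3.1]
gripper_width: 0.164
grasp_force: 78.9
```

Run:
```python
from h import *
to([.5277,.1481,.09],76.3)
```

```text
t 15.85 tcp [0.5275 0.1483 0.0889] yaw 42.08 tilt 0.02 F [ 1.68 -1.81 -3.15] M [-0.544 -0.618  0.156] w 0.1639981137388755 g 78.9327085018158 q7 0.74
shift [-0.0014 -0.     -0.0053] turn -0.0951
```

Emit:
apply_moves([
  [0.9,[0,0,0],0],
  [0.9,[0,0,0],0.001],
  [0.9,[0,0,0],0.002],
], squeeze=40)

```text
t: 16.15
eef_pos: [0.5275, 0.1483, 0.0889]
tool_rot: [0.0, 0.412, 0.911, 0.0]
contact_force: [2.9, -1.7, -2.8]
gripper_width: 0.166
grasp_force: 78.9
```

Run:
```python
from h import *
to([.5277,.1481,.09],76.3)
```

```text
t 16.15 tcp [0.5275 0.1483 0.0889] yaw 41.36 tilt 0.01 F [ 2.89 -1.68 -2.79] M [-0.594 -0.764  0.11 ] w 0.16564961199795594 g 78.86801362037659 q7 0.73
shift [-0.0015  0.0003 -0.0055] turn -0.0971
```

Emit:
apply_moves([
  [0.76,[0,0,0],0],
  [0.76,[0,0,0],0],
  [0.76,[0,0,0],0],
  [0.76,[0,0,0],0],
  [0.9,[0,0,0],0],
  [0.9,[0,0,0],0],
  [0.9,[0,0,0],0],
  [0.9,[0,0,0],0],
], squeeze=38)

```text
t: 16.95
eef_pos: [0.5272, 0.1484, 0.089]
tool_rot: [-0.0, 0.412, 0.911, -0.0]
contact_force: [-2.7, -0.3, 4.4]
gripper_width: 0.179
grasp_force: 39.6
```

Run:
```python
from h import *
to([.5277,.1481,.09],76.3)
```

```text
t 16.95 tcp [0.5272 0.1484 0.089 ] yaw 41.4 tilt 0.03 F [-2.74 -0.34  4.42] M [0.061 0.591 0.112] w 0.17934524902892407 g 39.64733362197876 q7 0.73
shift [-0.0031  0.0009 -0.0052] turn -0.0969
```

Emit:
apply_moves([
  [0.9,[0,0,-0.003],0],
  [0.9,[0,0,-0.003],0.001],
  [0.9,[0,0,-0.003],0.002],
  [0.9,[0,0,-0.003],0.003],
  [0.9,[0,0,-0.003],0.004],
  [0.9,[0,0,-0.003],0.004],
])

```text
t: 17.55
eef_pos: [0.5271, 0.1483, 0.0892]
tool_rot: [-0.0, 0.423, 0.906, -0.0]
contact_force: [-1.1, 0.2, -4.6]
gripper_width: 0.177
grasp_force: 38.7
```

Run:
```python
from h import *
to([.5277,.1481,.09],76.3)
```

```text
t 17.55 tcp [0.5271 0.1483 0.0892] yaw 39.94 tilt 0.04 F [-1.08  0.2  -4.61] M [0.049 0.191 0.19 ] w 0.17695801053190857 g 38.67361307144165 q7 0.71
shift [-0.0027  0.0017 -0.004 ] turn -0.101
```

Emit:
apply_moves([
  [0.9,[0,0,0],0.001],
  [0.9,[0,0,0],0.002],
  [0.9,[0,0,0],0.003],
  [0.9,[0,0,0],0.004],
  [0.9,[0,0,0],0.005],
  [0.9,[0,0,0],0.005],
])

```text
t: 18.15
eef_pos: [0.5271, 0.1483, 0.0893]
tool_rot: [-0.0, 0.437, 0.899, -0.0]
contact_force: [-0.0, -0.2, -6.3]
gripper_width: 0.178
grasp_force: 38.3
```

Run:
```python
from h import *
to([.5277,.1481,.09],76.3)
```

```text
t 18.15 tcp [0.5271 0.1483 0.0893] yaw 38.13 tilt 0.03 F [-0.03 -0.22 -6.35] M [0.066 0.181 0.206] w 0.17791643977524368 g 38.30188035964966 q7 0.69
shift [-0.0025  0.0015 -0.0035] turn -0.106
```

Emit:
apply_moves([
  [0.9,[0,0,0],0.001],
  [0.9,[0,0,0],0.002],
  [0.9,[0,0,0],0.003],
  [0.9,[0,0,0],0.004],
  [0.9,[0,0,0.001],0.005],
  [0.9,[0,0,0.001],0.005],
])

```text
t: 18.75
eef_pos: [0.5273, 0.1483, 0.0893]
tool_rot: [-0.0, 0.451, 0.892, -0.0]
contact_force: [-1.9, -0.6, -7.6]
gripper_width: 0.176
grasp_force: 38.5
```

Run:
```python
from h import *
to([.5277,.1481,.09],76.3)
```

```text
t 18.75 tcp [0.5273 0.1483 0.0893] yaw 36.33 tilt 0.01 F [-1.94 -0.56 -7.61] M [-0.104  0.366  0.177] w 0.175793663003544 g 38.489391803741455 q7 0.66
shift [-0.002   0.001  -0.0033] turn -0.111
```

Emit:
apply_moves([
  [0.9,[0,0,0.001],0.001],
  [0.9,[0,0,0.002],0.002],
  [0.9,[0,0,0.002],0.003],
  [0.9,[0,0,0.002],0.004],
  [0.9,[0,0,0.002],0.005],
  [0.9,[0,0,0.002],0.005],
])

```text
t: 19.35
eef_pos: [0.5274, 0.1484, 0.089]
tool_rot: [-0.0, 0.465, 0.885, 0.0]
contact_force: [-2.5, -1.4, -1.5]
gripper_width: 0.176
grasp_force: 39.2
```

Run:
```python
from h import *
to([.5277,.1481,.09],76.3)
```

```text
t 19.35 tcp [0.5274 0.1484 0.089 ] yaw 34.53 tilt 0.01 F [-2.46 -1.36 -1.47] M [-0.158  0.725  0.14 ] w 0.1761501944418344 g 39.20029699802399 q7 0.64
shift [-0.0018  0.0004 -0.0049] turn -0.116
```

Emit:
apply_moves([
  [0.9,[0,0,0],0.001],
  [0.9,[0,0,0],0.002],
  [0.9,[0,0,0.001],0.003],
  [0.9,[0,0,0.001],0.004],
  [0.9,[0,0,0.001],0.004],
])

```text
t: 19.85
eef_pos: [0.5276, 0.1483, 0.0888]
tool_rot: [0.0, 0.477, 0.879, 0.0]
contact_force: [-1.9, -0.5, 0.4]
gripper_width: 0.176
grasp_force: 39.5
```

Run:
```python
from h import *
to([.5277,.1481,.09],76.3)
```

```text
t 19.85 tcp [0.5276 0.1483 0.0888] yaw 33.09 tilt 0.02 F [-1.88 -0.47  0.44] M [-0.168  0.74   0.142] w 0.17584362872560025 g 39.5157265663147 q7 0.62
shift [-0.0013  0.     -0.0059] turn -0.12
```

Emit:
apply_moves([
  [0.9,[0,0,0],0.001],
  [0.9,[0,0,0],0.002],
  [0.9,[0,0,0],0.003],
  [0.9,[0,0,0],0.004],
  [0.9,[0,0,0],0.004],
])

```text
t: 20.35
eef_pos: [0.5275, 0.1483, 0.0887]
tool_rot: [0.0, 0.487, 0.873, 0.0]
contact_force: [-3.2, -1.0, 1.4]
gripper_width: 0.179
grasp_force: 39.5
```

Run:
```python
from h import *
to([.5277,.1481,.09],76.3)
```

```text
t 20.35 tcp [0.5275 0.1483 0.0887] yaw 31.65 tilt 0.01 F [-3.21 -0.99  1.41] M [-0.27   0.663  0.172] w 0.17907650665125552 g 39.50311303138733 q7 0.6
shift [-0.0016  0.0003 -0.0064] turn -0.124
```

Emit:
apply_moves([
  [0.9,[0,0,0],0.001],
  [0.9,[0,0,0],0.002],
  [0.9,[0,0,0.001],0.003],
  [0.9,[0,0,0.001],0.004],
  [0.9,[0,0,0.001],0.004],
])

```text
t: 20.85
eef_pos: [0.5275, 0.1483, 0.0886]
tool_rot: [0.0, 0.498, 0.867, 0.0]
contact_force: [-2.6, -0.8, 1.7]
gripper_width: 0.176
grasp_force: 39.6
```

Run:
```python
from h import *
to([.5277,.1481,.09],76.3)
```

```text
t 20.85 tcp [0.5275 0.1483 0.0886] yaw 30.21 tilt 0.01 F [-2.58 -0.83  1.74] M [-0.284  0.609  0.185] w 0.17628296405209867 g 39.59643244743347 q7 0.58
shift [-0.0016  0.0003 -0.0071] turn -0.128
```

Emit:
apply_moves([
  [0.9,[0,0,0],0.001],
  [0.9,[0,0,0],0.002],
  [0.9,[0,0,0],0.003],
  [0.9,[0,0,0],0.004],
  [0.9,[0,0,0],0.004],
])

```text
t: 21.35
eef_pos: [0.5275, 0.1483, 0.0885]
tool_rot: [0.0, 0.509, 0.861, 0.0]
contact_force: [-2.0, -1.9, 1.5]
gripper_width: 0.177
grasp_force: 39.5
```

Run:
```python
from h import *
to([.5277,.1481,.09],76.3)
```

```text
t 21.35 tcp [0.5275 0.1483 0.0885] yaw 28.77 tilt 0.01 F [-1.99 -1.86  1.49] M [-0.298  0.545  0.136] w 0.17671328977334202 g 39.522584080696106 q7 0.56
shift [-0.0016  0.0004 -0.0074] turn -0.132
```

Emit:
apply_moves([
  [0.9,[0,0,0],0.001],
  [0.9,[0,0,0],0.002],
  [0.9,[0,0,0],0.003],
  [0.9,[0,0,0],0.004],
  [0.9,[0,0,0],0.004],
])

```text
t: 21.85
eef_pos: [0.5274, 0.1484, 0.0885]
tool_rot: [0.0, 0.52, 0.854, 0.0]
contact_force: [-1.7, -1.2, 0.3]
gripper_width: 0.172
grasp_force: 39.4
```

Run:
```python
from h import *
to([.5277,.1481,.09],76.3)
```

```text
t 21.85 tcp [0.5274 0.1484 0.0885] yaw 27.33 tilt 0.01 F [-1.68 -1.23  0.26] M [-0.257  0.406  0.19 ] w 0.17227592500474287 g 39.37446177005768 q7 0.54
shift [-0.0018  0.0005 -0.0076] turn -0.136
```

Emit:
apply_moves([
  [0.9,[0,0,0],0.001],
  [0.9,[0,0,0],0.002],
  [0.9,[0,0,0.001],0.003],
  [0.9,[0,0,0.001],0.004],
  [0.9,[0,0,0.001],0.004],
])

```text
t: 22.35
eef_pos: [0.5274, 0.1483, 0.0883]
tool_rot: [0.0, 0.531, 0.848, 0.0]
contact_force: [-1.4, -0.9, 1.2]
gripper_width: 0.178
grasp_force: 39.5
```

Run:
```python
from h import *
to([.5277,.1481,.09],76.3)
```

```text
t 22.35 tcp [0.5274 0.1483 0.0883] yaw 25.89 tilt 0.01 F [-1.37 -0.91  1.15] M [-0.307  0.421  0.205] w 0.17829590547346993 g 39.4762247800827 q7 0.52
shift [-0.0017  0.0007 -0.0083] turn -0.14
```

Emit:
apply_moves([
  [0.9,[0,0,0],0.001],
  [0.9,[0,0,0],0.002],
  [0.9,[0,0,0],0.003],
  [0.9,[0,0,0],0.004],
  [0.9,[0,0,0],0.004],
])

```text
t: 22.85
eef_pos: [0.5274, 0.1483, 0.0883]
tool_rot: [0.0, 0.541, 0.841, -0.0]
contact_force: [-2.3, -0.6, 1.2]
gripper_width: 0.178
grasp_force: 40.4
```

Run:
```python
from h import *
to([.5277,.1481,.09],76.3)
```

```text
t 22.85 tcp [0.5274 0.1483 0.0883] yaw 24.47 tilt 0.01 F [-2.29 -0.63  1.16] M [-0.354  0.334  0.37 ] w 0.17802684658381576 g 40.4181182384491 q7 0.5
shift [-0.0016  0.0007 -0.0084] turn -0.144
```

Emit:
apply_moves([
  [0.9,[0,0,0],0.0005],
  [0.9,[0,0,0],0.001],
  [0.9,[0,0,0],0.001],
])

```text
t: 23.15
eef_pos: [0.5275, 0.1483, 0.0883]
tool_rot: [0.0, 0.544, 0.839, 0.0]
contact_force: [-1.1, -1.4, 1.0]
gripper_width: 0.178
grasp_force: 40.9
```

Run:
```python
from h import *
to([.5277,.1481,.09],76.3)
```

```text
t 23.15 tcp [0.5275 0.1483 0.0883] yaw 24.11 tilt 0.01 F [-1.14 -1.42  1.02] M [-0.372  0.307  0.451] w 0.17772568318325038 g 40.91165900230408 q7 0.49
shift [-0.0016  0.0006 -0.0084] turn -0.145
```

Emit:
apply_moves([
  [0.9,[0,0,0],-0.003],
  [0.9,[0,0,0],-0.006],
  [0.9,[0,0,0],-0.008],
  [0.9,[0,0,0],-0.008],
  [0.9,[0,0,-0.01],-0.008],
  [0.9,[0,0,-0.025],-0.008],
  [0.9,[0,0,-0.045],-0.008],
  [0.9,[0,0,-0.07],-0.008],
  [0.9,[0,0,-0.15],-0.008],
  [0.9,[0,0,-0.3],-0.008],
  [0.9,[0,0,-0.3],-0.008],
])

```text
t: 24.25
eef_pos: [0.5303, 0.1486, 0.1525]
tool_rot: [0.002, 0.523, 0.852, 0.003]
contact_force: [0.7, 0.5, -2.3]
gripper_width: 0.178
grasp_force: 38.6
```

Run:
```python
from h import *
to([.5213,-.1345,.15],107.6)
s=shoot('side','side3')
a=cv2.imread('pics/side3.png')[150:270,230:350]
cv2.imwrite('pics/z5.png',cv2.resize(np.clip(a*2.0,0,255).astype(np.uint8),None,fx=5,fy=5,interpolation=cv2.INTER_CUBIC))
```

```text
t 24.25 tcp [0.5303 0.1486 0.1525] yaw 26.95 tilt 0.4 F [ 0.75  0.51 -2.32] M [ 0.033 -0.112  0.08 ] w 0.1775715955802057 g 38.64621341228485 q7 0.46
shift [-1.2415 -0.6815  0.0082] turn -0.224
```

View pics/z5.png

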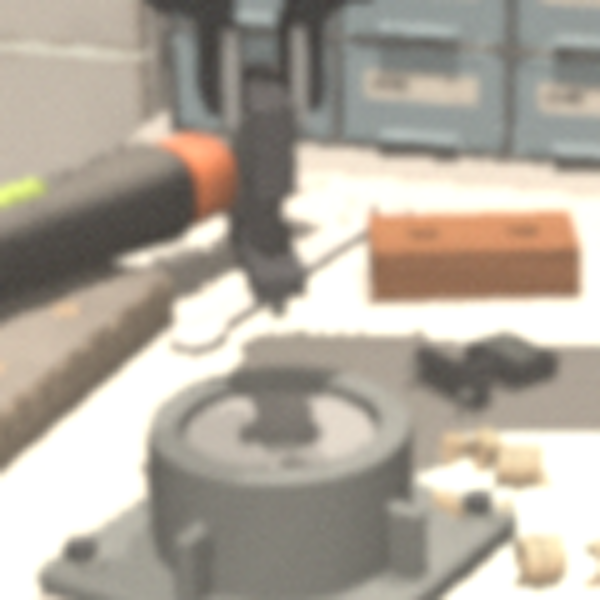

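The spanner hangs upright and clear of the ring, with its crossbar at about (270,275) and the empty rest holes visible at (423,235) and (522,232). Now I'll go back to the block.

Emit:
apply_moves([
  [0.9,[-0.1,-0.055,0],0],
  [0.9,[-0.25,-0.135,0],0],
  [0.9,[-0.42,-0.225,0],0],
  [0.9,[-0.56,-0.3,0],0],
  [0.9,[-0.623,-0.335,0],0],
  [0.9,[-0.623,-0.335,0],0],
])

```text
t: 24.9
eef_pos: [0.5236, 0.0046, 0.1482]
tool_rot: [-0.0, 0.524, 0.851, -0.0]
contact_force: [-0.4, 0.3, -3.2]
gripper_width: 0.177
grasp_force: 38.6
```

Emit:
apply_moves([
  [0.9,[-0.08,-0.04,0],-0.02],
  [0.9,[-0.2,-0.11,0],-0.04],
  [0.9,[-0.32,-0.18,0],-0.06],
  [0.9,[-0.45,-0.24,0],-0.08],
  [0.9,[-0.55,-0.3,0],-0.1],
  [0.9,[-0.623,-0.335,0],-0.12],
  [0.9,[-0.623,-0.335,0],-0.14],
  [0.9,[-0.623,-0.335,0],-0.16],
  [0.9,[-0.623,-0.335,0],-0.18],
  [0.9,[-0.623,-0.335,0],-0.2],
  [0.9,[-0.623,-0.335,0],-0.22],
  [0.9,[-0.623,-0.335,0],-0.224],
])

```text
t: 26.1
eef_pos: [0.5215, -0.1326, 0.1479]
tool_rot: [-0.0, -0.155, 0.988, 0.001]
contact_force: [1.4, 1.3, -2.2]
gripper_width: 0.173
grasp_force: 38.7
```

Emit:
apply_moves([
  [0.9,[0,0,0],0],
  [0.9,[0,0,0.1],0],
  [0.9,[0,0,0.2],0],
  [0.9,[0,0,0.25],0],
  [0.9,[0,0,0.25],0],
  [0.9,[0,0,0.25],0],
])

```text
t: 26.7
eef_pos: [0.5214, -0.1345, 0.0986]
tool_rot: [0.0, -0.153, 0.988, -0.0]
contact_force: [-0.1, 0.0, -2.3]
gripper_width: 0.176
grasp_force: 38.6
```

Run:
```python
from h import *
to([.5213,-.1345,.0595],107.6)
s=shoot('side','side4')
a=cv2.imread('pics/side4.png')[130:220,270:390]
cv2.imwrite('pics/z6.png',cv2.resize(np.clip(a*2.0,0,255).astype(np.uint8),None,fx=6,fy=6,interpolation=cv2.INTER_CUBIC))
```

```text
t 26.7 tcp [ 0.5214 -0.1345  0.0986] yaw 107.59 tilt 0.01 F [-0.1   0.02 -2.27] M [-0.003 -0.061 -0.019] w 0.17612650489080076 g 38.6032909154892 q7 2.26
shift [0.0006 0.     0.1956] turn -0.0
```

View pics/z6.png

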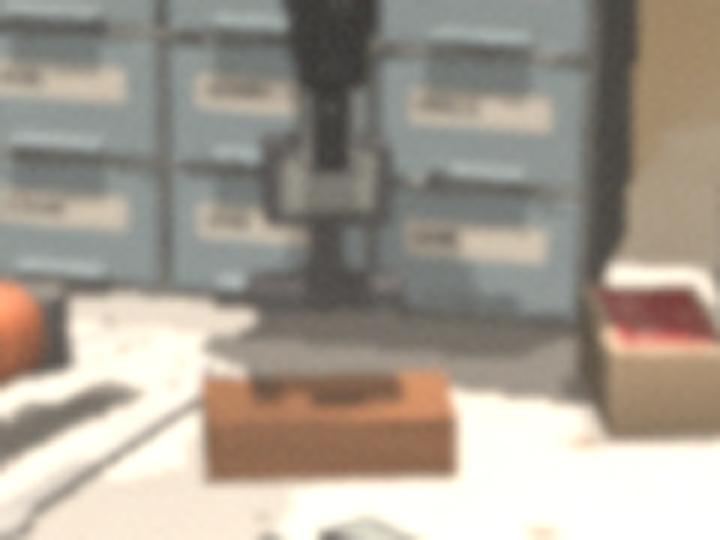

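The picture shows the spanner above the block and centred on it, at column 328 against 330 for the block. Lowering now.

Emit:
apply_moves([
  [0.9,[0,0,0.06],0],
  [0.9,[0,0,0.11],0],
  [0.9,[0,0,0.135],0],
  [0.9,[0,0,0.15],0],
  [0.9,[0,0,0.16],0],
  [0.9,[0,0,0.17],0],
  [0.9,[0,0,0.17],0],
])

```text
t: 27.45
eef_pos: [0.5211, -0.1345, 0.0642]
tool_rot: [-0.0, -0.153, 0.988, 0.0]
contact_force: [0.6, -0.1, -2.7]
gripper_width: 0.177
grasp_force: 38.6
```

Emit:
apply_moves([
  [0.9,[0,0,0.008],0],
  [0.9,[0,0,0.015],0],
  [0.9,[0,0,0.02],0],
  [0.9,[0,0,0.024],0],
  [0.9,[0,0,0.024],0],
  [0.9,[0,0,0.024],0],
])

```text
t: 28.05
eef_pos: [0.521, -0.1345, 0.0595]
tool_rot: [-0.0, -0.153, 0.988, 0.0]
contact_force: [-0.6, -0.1, -3.5]
gripper_width: 0.178
grasp_force: 38.6
```

Nearly down. A touch more to find contact, then release slowly and lift.

Emit:
apply_moves([
  [0.9,[0,0,0.003],0],
  [0.9,[0,0,0.005],0],
  [0.9,[0,0,0.005],0],
])

```text
t: 28.35
eef_pos: [0.5213, -0.1347, 0.0594]
tool_rot: [0.0, -0.153, 0.988, 0.0]
contact_force: [-3.2, 1.5, 8.2]
gripper_width: 0.176
grasp_force: 39.9
```

Emit:
apply_moves([
  [0.78,[0,0,0],0],
  [0.7,[0,0,0],0],
  [0.6,[0,0,0],0],
  [0.3,[0,0,0],0],
  [0,[0,0,0],0],
  [0,[0,0,0],0],
  [0,[0,0,0],0],
  [0,[0,0,0],0],
])

```text
t: 29.15
eef_pos: [0.5211, -0.1345, 0.0585]
tool_rot: [-0.0, -0.153, 0.988, 0.0]
contact_force: [-0.0, 0.2, -0.7]
gripper_width: 1.003
grasp_force: 0.0
```

Emit:
apply_moves([
  [0,[0,0,-0.05],0],
  [0,[0,0,-0.15],0],
  [0,[0,0,-0.3],0],
  [0,[0,0,-0.5],0],
  [0,[0,0,-0.7],0],
  [0,[0,0,-0.7],0],
])

```text
t: 29.75
eef_pos: [0.5245, -0.1357, 0.2045]
tool_rot: [0.005, -0.153, 0.988, -0.001]
contact_force: [0.4, -0.3, 0.0]
gripper_width: 0.997
grasp_force: 0.0
```

Emit:
apply_moves([
  [0,[-0.2,0.2,0],0],
  [0,[-0.3,0.5,0],0],
  [0,[-0.3,0.75,0],0],
  [0,[-0.3,0.95,0],0],
  [0,[-0.3,0.95,0],0],
  [0,[-0.3,0.95,0],0],
])

```text
t: 30.35
eef_pos: [0.5201, 0.0667, 0.1985]
tool_rot: [-0.0, -0.155, 0.988, 0.0]
contact_force: [0.9, -0.8, 0.0]
gripper_width: 1.0
grasp_force: 0.0
```

Run:
```python
from h import *
to([.5213,-.1345,.0595],107.6)
t=shoot('top','top5');s=shoot('side','side5')
a=cv2.imread('pics/top5.png')[140:240,180:430];b=cv2.imread('pics/side5.png')[140:260,230:390]
f=lambda x,k:cv2.resize(np.clip(x*2.0,0,255).astype(np.uint8),None,fx=k,fy=k,interpolation=cv2.INTER_CUBIC)
A=f(a,2.4);B=f(b,2.8);W=600;P=lambda x:cv2.copyMakeBorder(x,0,0,0,W-x.shape[1],cv2.BORDER_CONSTANT)
cv2.imwrite('pics/z7.png',np.vstack([P(A),P(B)]))
```

```text
t 30.35 tcp [0.5201 0.0667 0.1985] yaw 107.88 tilt 0.03 F [ 0.87 -0.79  0.03] M [-0.076  0.02  -0.015] w 0.999708193812148 g 0.0 q7 1.76
shift [ 0.3029 -0.9596  0.6946] turn 0.0008
```

View pics/z7.png

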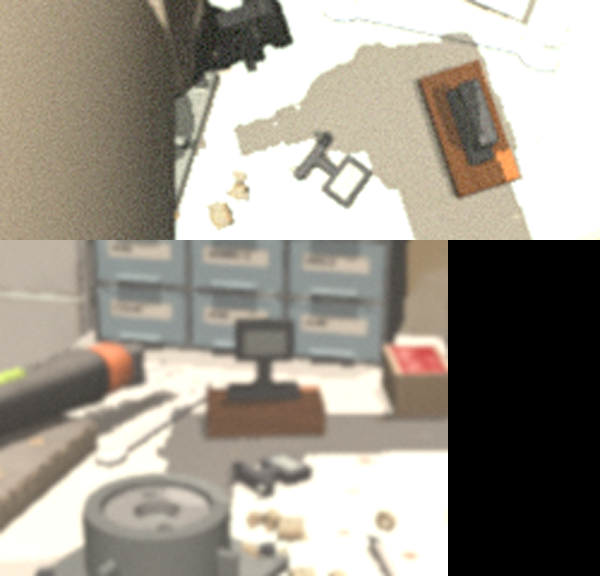

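The spanner stands flat and upright in the block, at (263,385) in the side view, and the other things haven't moved. Handing in.

```bash
python3 -c "
from station import bot
print(bot.hand_in())"
```

```text
the job is handed in; nothing more can be done
None
```

I turned the ring clockwise until the torque rose sharply at its stop, put the spanner back upright in the rest block, and handed the job in at about 30 s; the hand-in returned no verdict.

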